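Prop the sprung catch of a bench jig and take out the blank

ROBOT

A 6-joint arm with a two-finger parallel gripper is mounted at the origin on the work surface. World frame = base frame: x ahead of the robot, y to its left, z up, the work surface at z = 0. Lengths are in mm, angles in rad, forces in N, time in s.
With the tool pointing down it reaches from about 350 to 775 mm from the base axis. Payload 7.3 kg.
Tool frame: the origin (TCP) lies on the centre line of the jaws, within the pads' length; the fingertips stand 22 mm ahead of it and the grasp point (between the pads) lies 3 mm ahead of it (bot.finger_overhang is the distance from the TCP to the fingertips, in mm); y points along the fingers, z is the direction in which the jaws open and shut, and the axes are right-handed (so a half turn about y gives the same grasp; the last joint's range is limited). The gripper opens to 92 mm and grips with 3 to 60 N. Pads are 19 mm wide; open, the fingers measure 130 mm over their backs; the gripper's body (75 mm by 190 mm) begins 47 mm behind the grasp point.
Start: joints at [0.989, 0.342, 1.524, -0, 1.275, -0.146], TCP at [221.609, 475.954, 248.741] pointing down, gripper open.
Joint ranges: [-2.53, 2.53], [-0.77, 2.02], [0.04, 2.7], [-1, 4.14], [0.28, 2.66], [-3.11, 3.11]. Speed limits (rad/s): [2.57, 2.57, 3.14, 3.14, 3.14, 3.14].

INTERFACE

Orientations are given as [roll, pitch, yaw] about the fixed x, y, z axes, in that order (R = Rz(yaw) Ry(pitch) Rx(roll)).
In Python, from plant import bot, viewer, find_in, spot_point gives the robot as it stands.
- The arm moves only by the tool send_rows, never from a script. Its argument "moves" is a list of rows, each a list of 3 entries, a list of its own where there are three numbers: the shift along the tool's x, y, z in mm, then the turn, a rotation vector about the tool's x, y, z in degrees, then the finger opening in mm, from 0 to 91.8. A call has 1 to 20 rows; each row shifts and turns the pose as measured when the row begins, along the tool's axes as they then stand; what a row does not reach is not made up. A row lasts 1/8 s, in which the tool goes at most 62.5 mm and 10.7 degrees, less where a joint would pass 70% of its speed; a pose out of reach is approached as far as the arm can. A call with a gripper value outside its range is refused whole. The fingers move at their own pace and stop on an object; the grip force is fixed at half the most. Time passes only in rows, so rows that do not move let the fingers close. It gives the time, the measured TCP pose, the force and the opening at its end, in the units of the state.
- bot.get_obs(): the state, without advancing time (a new reading comes with each control period).
- viewer.capture(name): name is "scene" or "top" or "wrist"; returns the picture (480x640x3 uint8, blue, green, red); there is no depth.
- viewer.camera_model(name): a dict with "fx", "fy", "cx", "cy" (pixels), "distortion" ([k1, k2, p1, p2, k3] as OpenCV has them; the pictures are not rectified), "rvec" (rotation vector, rad) and "tvec" (3), from world to camera coordinates, as OpenCV has them. Camera axes: x right, y down, z forward; pixel columns grow to the right and rows downward; lengths in mm; the calibration is good to about 2 mm. A picture is of the moment at which its call begins: read the wrist's pose just before it. camera_model takes no time and is no camera call; for the wrist camera it gives the pose at the moment of the call.
- bot.close_job(): hands the job in, once; it reports no verdict.
Trained networks look in the newest picture that a camera, given by its name, has taken for a name from the list of things; names that differ only in an ending like _2 or _b are one class to them, and where a whole thing is asked for, a point or a joint stands for the part that bears it (a point fixed in the world has none). Each returns a list of dicts, best first, with "conf" (0 to 1); they miss things now and then, are a little off and sometimes report something else, mostly with a low value. They report only what shows in the picture. A call takes as long as a camera call. They do not tell look-alikes from the thing itself.
- find_in(camera, thing): "extent" ([centre column, centre row, width, height] in pixels, round what is visible of it).
- spot_point(camera, thing): "point" ([column, row] in pixels: a listed point, or the origin of a listed thing).
The state is a dict: "time": time; "joint_positions": joint angles; "dq": joint speeds; "tau": joint torques, N m; "tool_pos": TCP position; "tcp_rot": TCP orientation; "contact_force": force on the tool from outside, world axes, zero at the start; "moment": the same for the moment, N m; "grip_width": finger opening in mm.
Only numpy, scipy, OpenCV 4.12 (cv2) and the standard library are available. Lean on these libraries where they do the work, as an engineer would, in place of code of your own. Each camera call takes 0.05 s, during which the arm holds its last target.

TASK

The sprung catch on the bench jig keeps snapping shut over the wooden blank. Wedge it open with the thick tall peg, pushed upright into the gap between the jig's fixed post and the catch, and let go of the peg; then lift the blank out of the jig without forcing it past the catch and set it down (do not drop it) lying in the wooden tray. Leave the peg where it is, holding the catch open.

Things in the scene. Friction and masses are not known exactly. Their poses are not given: they have to be found in the camera images.
- prop_center (a point): The prop: plain turned wood peg, 44 mm diameter, 120 mm tall, foot tapered to 30 mm over its lowest 10 mm, standing upright on the bench at the right. The one both thick and tall; near it stand a thin peg (27 mm, 120 tall) and a short one (44 mm, 48 tall), of no use. Point: its centre, 60 mm above the foot, z along it. Grip it in its top 40 mm, to stay clear of the jig's catch. 0.12 kg.
- jig_slot (a point): Where the prop's foot centre goes: a point on the floor of the jig's gap, 10 mm above the bench. x runs along the jig from the blank to the gap, z up. Fixed post: face 22 mm to -x, 50 mm wide, top 36 mm above the floor, edge sloped. Sprung catch, shut: face 2 mm to +x, sloping back from 20 mm above the floor to 32 mm at +x at 66 mm up; side bars 40 mm off in y. Press the peg straight down to the floor.
- catch (a joint): Sprung steel catch frame sliding along the jig's x: 0 shut, to 0.040 m pushed back (+x). Spring 4.8 N shut plus 80 N/m; it snaps shut when let go. A peg pressed down its slope (10 to 25 N) drives it back; let go, the peg is pushed up to 8 mm to the post and clamped, the joint then about 0.020. Its lip lies 2 mm above the blank's end, overlapping 10 mm: blank free above 0.012.
- blank_center (a point): The blank: light wood block 120 x 40 x 36 mm (x, y, z), two dark holes on top, 0.13 kg, lying in the jig's nest on the 10 mm thick base, x along the jig, its centre 118 mm to the -x side of the slot point. Point: its centre, 18 mm above its underside. Corner cheeks 20 mm high hold its ends; the middle 70 mm of its long sides is free for fingers from above. Lift straight up 60 mm or more.
- tray_in (a point): Dark wooden tray at the left, open on top, fixed to the bench, 210 x 150 mm outside, walls 5 mm thick and 28 mm high. The point is the centre of its inner floor, about 5 mm above the bench; its x is along the 210 mm side.
Mind the look-alikes: they are no part of the job. What is shaped like the part that bears blank_center but pink or purple is not meant. What is shaped like the part that bears prop_center but red is not meant.

How it is judged (in metres and radians):
On the way:
1. the thick tall peg stands in the gap and holds the catch open, let go by the robot, while the blank still lies in the jig (value of joint catch above 0.012 m and horizontal distance between prop_center and jig_slot below 0.03 m and angle between prop_center's own z axis and vertical below 0.26 rad and contact force between each of prop, catch and the fingers below 0.3 N and contact force between catch and the arm below 0.3 N and distance of blank_center from where it was at the start of the episode below 0.02 m), for 0.2 s.
At the end, for the whole second after the job is handed in: The blank lies at rest on the floor of the tray (its centre inside the tray and less than 30 mm above the tray's floor); the thick tall peg still stands in the jig's gap (within 30 mm of the slot point seen from above, less than 15 degrees from upright) and the catch is held at least 12 mm open (value of joint catch above 0.012 m and horizontal distance between prop_center and jig_slot below 0.03 m and angle between prop_center's own z axis and vertical below 0.26 rad and x of blank_center in the frame of tray_in between -0.085 and 0.085 m and y of blank_center in the frame of tray_in between -0.06 and 0.06 m and z of blank_center in the frame of tray_in below 0.03 m and linear speed of each of blank, prop below 0.03 m/s); the robot touches nothing.
It fails at once if the blank is forced against the catch with more than 20 N (contact force between blank and catch above 20 N).
It fails at once if the blank is let go in the air, its centre more than 90 mm above the bench (height (world z) of blank_center above 0.09 m and contact force between blank and the fingers below 0.05 N).
It also fails if it takes over 67 s, if anything falls off the work surface, if the arm or the gripper's body presses on something with over 40 N, if the wrist force passes 120 N, or if a joint passes its speed limit or range.

## Working session

There is one attempt and no reset: what is moved stays moved. The work goes in short steps, Python scripts to look and compute and a tool call to move; the robot and the scene stay as the last step left them, time stands still between calls to the robot, and variables do not carry over. Pictures are saved under pics/ and viewed, and the job is handed in when it is done.

Besides the shell and the picture viewer there is one more tool, called after ">>>" in YAML: its name, and indented under it one key for each argument. send_rows: Moves the arm, as the interface text tells. Its arguments: {"type":"object","properties":{"moves":{"type":"array","items":{"type":"array"}}},"required":["moves"]}

```bash
ls; mkdir -p pics; python3 - <<'E'
from plant import bot, viewer, find_in, spot_point
import cv2
o=bot.get_obs(); print(o)
for n in ("scene","top"):
    im=viewer.capture(n); cv2.imwrite(f"pics/{n}0.png",im)
    for t in ("prop_center","jig_slot","catch","blank_center","tray_in"):
        print(n,t,[(d['point'],round(d['conf'],2)) for d in spot_point(n,t)][:4])
    print(viewer.camera_model(n))
print(bot.get_obs()['time'])
E
```

```text
pics
{'time': 0.0, 'joint_positions': array([ 9.88987428e-01,  3.42726531e-01,  1.52502612e+00, -1.14016238e-05,
        1.27538772e+00, -1.46017271e-01]), 'dq': array([-0.00015952, -0.00141939, -0.00097203, -0.00193199, -0.00014625,
       -0.00076999]), 'tau': array([-9.63069488e-05, -4.31255150e+01, -2.44218725e+01,  7.16517703e-02,
        5.61318209e-02, -2.21439227e-04]), 'tool_pos': array([221.39990772, 475.61886333, 248.03978065]), 'tcp_rot': array([-1.57232917e+00,  2.14405650e-04, -4.35788465e-01]), 'contact_force': array([-1.1208695 , -0.54955388,  0.1876203 ]), 'moment': array([ 0.02414506, -0.01465617, -0.06224169]), 'grip_width': 91.80926373149535}
scene prop_center [([223.5, 203.3], 0.78), ([191.0, 187.9], 0.58)]
scene jig_slot [([317.0, 286.4], 0.94)]Traceback (most recent call last):
  File "<stdin>", line 7, in <module>
ValueError: it knows: blank_center, jig_slot, prop_center, tray_in
```

```bash
python3 - <<'E'
from plant import bot, viewer, find_in, spot_point
import cv2
for n in ("scene","top"):
    im=viewer.capture(n); cv2.imwrite(f"pics/{n}1.png",im)
    for t in ("prop_center","jig_slot","blank_center","tray_in"):
        print(n,t,[(d['point'],round(d['conf'],2)) for d in spot_point(n,t)][:4])
    print(viewer.camera_model(n))
print(bot.get_obs()['time'])
E
```

```text
scene prop_center [([190.2, 189.7], 0.74)]
scene jig_slot [([320.0, 284.9], 0.87)]
scene blank_center [([395.7, 235.2], 0.95), ([395.4, 306.5], 0.95), ([318.3, 231.4], 0.67)]
scene tray_in [([491.7, 267.7], 0.92)]
{'fx': 468.49342856386664, 'fy': 468.49342856386664, 'cx': 323.21642084478157, 'cy': 238.45913074343827, 'distortion': array([-0.05019434,  0.        ,  0.        ,  0.        ,  0.        ]), 'rvec': array([ 1.79689262,  1.9313692 , -0.63653079]), 'tvec': array([  82.69110918, -376.18953898, 1355.76225702])}
top prop_center [([473.6, 300.8], 0.88), ([435.9, 281.4], 0.79)]
top jig_slot []
top blank_center [([324.9, 256.8], 0.92), ([243.7, 186.6], 0.78), ([248.7, 269.0], 0.7), ([154.4, 238.3], 0.59)]
top tray_in [([151.4, 237.5], 0.64)]
{'fx': 564.2852862228556, 'fy': 564.2852862228556, 'cx': 319.4247991297809, 'cy': 240.30159718000482, 'distortion': array([-0.1801641,  0.       ,  0.       ,  0.       ,  0.       ]), 'rvec': array([ 2.16140659, -2.16852602,  0.11172063]), 'tvec': array([ -43.17863854,  519.78206343, 1166.39559576])}
0.65
```

View pics/scene1.png

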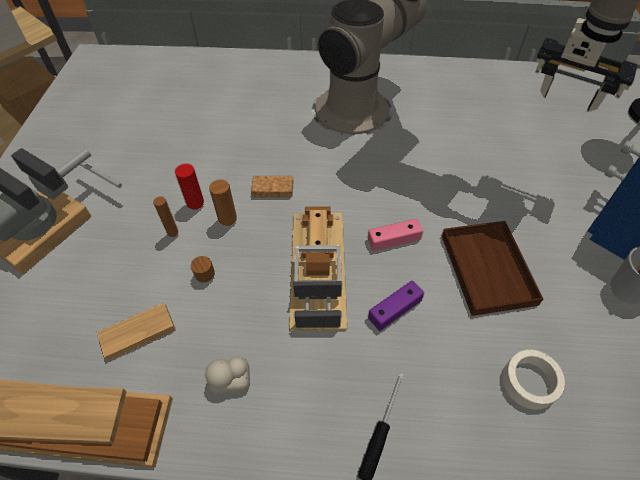

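View pics/top1.png

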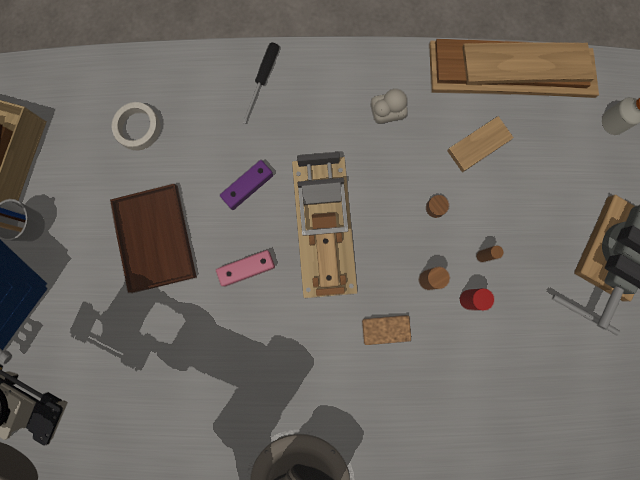

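The scene view shows the prop (brown, thick, tall) at (223,203), with the red look-alike at (189,187), the blank in the jig at (318,231), and the tray at (491,268). In the top view the prop is at (435,279), the blank at (328,258), and the tray at (152,238). Next I'll triangulate these and zoom in on the jig.

```bash
cat > h.py <<'E'
import numpy as np, cv2
from plant import bot, viewer, find_in, spot_point
def cam(n):
    m=viewer.camera_model(n); K=np.array([[m['fx'],0,m['cx']],[0,m['fy'],m['cy']],[0,0,1]])
    return K,np.array(m['distortion']),np.array(m['rvec']),np.array(m['tvec'])
def ray(c,p):
    K,d,r,t=c; u=cv2.undistortPoints(np.array([[p]],float),K,d).ravel()
    R=cv2.Rodrigues(r)[0]; v=R.T@np.array([u[0],u[1],1]); return -R.T@t, v/np.linalg.norm(v)
def atz(c,p,z):
    o,v=ray(c,p); return o+v*(z-o[2])/v[2]
def tri(obs):
    A=np.zeros((3,3));b=np.zeros(3);rs=[ray(*x) for x in obs]
    for o,v in rs:
        P=np.eye(3)-np.outer(v,v);A+=P;b+=P@o
    x=np.linalg.solve(A,b)
    return x,[np.linalg.norm((np.eye(3)-np.outer(v,v))@(x-o)) for o,v in rs]
def proj(c,X):
    K,d,r,t=c; return cv2.projectPoints(np.array(X,float).reshape(-1,3),r,t,K,d)[0].reshape(-1,2)
E
python3 - <<'E'
from h import *
S,T=cam('scene'),cam('top')
print('prop',tri([(S,(223.5,203.3)),(T,(435.9,281.4))]))
print('blank',tri([(S,(318.3,231.4)),(T,(324.9,256.8))]))
print('tray',tri([(S,(491.7,267.7)),(T,(151.4,237.5))]))
print('slot z10',atz(S,(318.5,285.6),10))
im=cv2.imread('pics/top1.png')[140:310,280:370]; cv2.imwrite('pics/zt.png',cv2.resize(im,None,fx=3.5,fy=3.5,interpolation=2))
im=cv2.imread('pics/scene1.png')[195:340,275:365]; cv2.imwrite('pics/zs.png',cv2.resize(im,None,fx=4,fy=4,interpolation=2))
im=cv2.imread('pics/top1.png')[240:320,400:520]; cv2.imwrite('pics/zp.png',cv2.resize(im,None,fx=5,fy=5,interpolation=2))
E
```

```text
prop (array([ 429.96445697, -282.81329835,   56.00330781]), [np.float64(2.5192189517555414), np.float64(2.5192189517554633)])
blank (array([483.643394  , -57.44144067,  41.06838155]), [np.float64(1.1990292189945735), np.float64(1.1990292189945766)])
tray (array([529.64390474, 325.53835533,   5.61827554]), [np.float64(1.472815231019944), np.float64(1.4728152310199887)])
slot z10 [604.01739366 -49.0270886   10.        ]
```

View pics/zt.png

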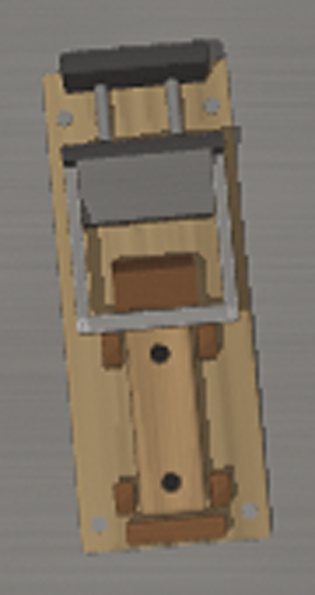

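View pics/zs.png

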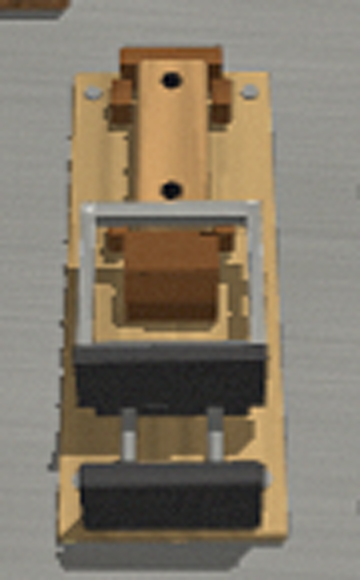

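View pics/zp.png

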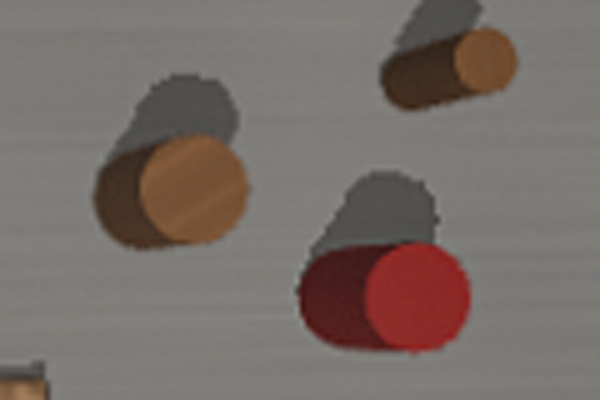

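```bash
python3 - <<'E'
from h import *
S,T=cam('scene'),cam('top')
tp=lambda x,y:(280+x/3.5,140+y/3.5)
sp=lambda x,y:(275+x/4,195+y/4)
h1=tri([(S,sp(172,79)),(T,tp(171,482))]);h2=tri([(S,sp(172,189)),(T,tp(159,352))])
print('holes',h1,h2)
print('topcam holes z46',atz(T,tp(171,482),46),atz(T,tp(159,352),46))
# base screws z10
for a in [(65,118),(212,105),(98,524),(249,511)]: print('screw',atz(T,tp(*a),10))
p=(439,277.8); print('prop top z120',atz(T,p,120))
print(proj(S,atz(T,p,120)),proj(S,atz(T,p,0)))
im=cv2.imread('pics/scene1.png')[160:250,150:270]; cv2.imwrite('pics/zps.png',cv2.resize(im,None,fx=6,fy=6,interpolation=2))
im=cv2.imread('pics/top1.png')[170:310,90:220]; cv2.imwrite('pics/ztr.png',cv2.resize(im,None,fx=4,fy=4,interpolation=2))
E
```

```text
holes (array([439.68681567, -63.503001  ,  45.23040315]), [np.float64(0.7441712441219134), np.float64(0.7441712441219487)]) (array([517.02763597, -57.03420381,  46.05553826]), [np.float64(0.42041353893766903), np.float64(0.42041353893761924)])
topcam holes z46 [439.70986806 -64.23516278  46.        ] [517.06468389 -57.45392079  46.        ]
screw [6.67764357e+02 2.08060726e-01 1.00000000e+01]
screw [675.70765426 -91.46922481  10.        ]
screw [415.72214142 -20.15754535  10.        ]
screw [ 423.29107905 -112.15880891   10.        ]
prop top z120 [ 435.26227006 -278.58127435  120.        ]
[[218.71254601 185.91397483]] [[216.95180164 221.37881787]]
```

View pics/zps.png

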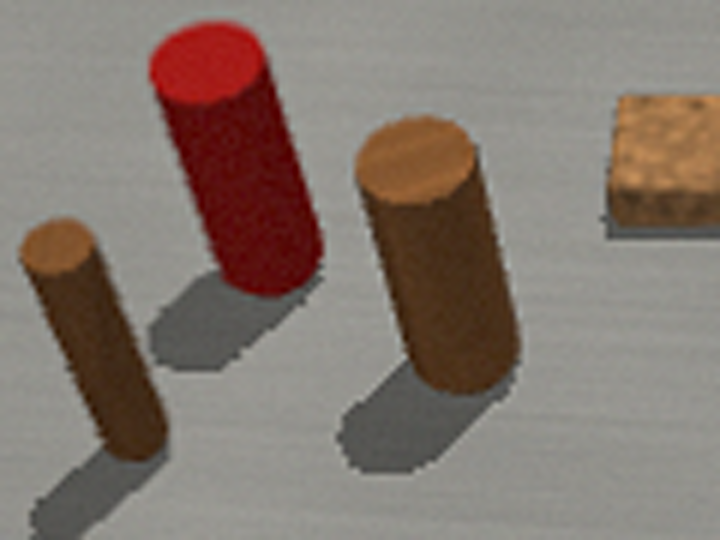

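View pics/ztr.png

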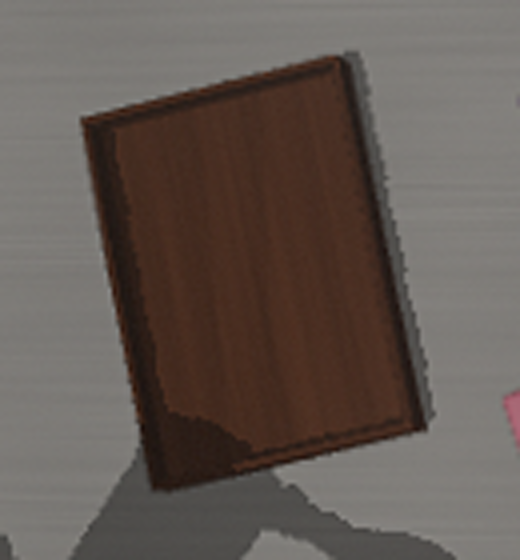

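```bash
cat >> h.py <<'E'
from scipy.spatial.transform import Rotation as Ro
def go(tgt,yaw):
    o=bot.get_obs(); R=Ro.from_euler('xyz',o['tcp_rot']).as_matrix()
    Rt=Ro.from_euler('xyz',[-np.pi/2,0,yaw]).as_matrix()
    d=np.array(tgt)-o['tool_pos']
    print('t',round(o['time'],2),'pos',o['tool_pos'].round(1),'rot',o['tcp_rot'].round(4),'w',round(o['grip_width'],1),'F',o['contact_force'].round(1))
    print('shift if turn last',(R.T@d).round(1),'shift after turn',(Rt.T@d).round(1),'turn deg',np.degrees(Ro.from_matrix(R.T@Rt).as_rotvec()).round(2))
E
python3 - <<'E'
from h import *
S,T=cam('scene'),cam('top')
print('prop top',tri([(S,(219.5,186.7)),(T,(439,277.8))]))
W=cam('wrist'); R=cv2.Rodrigues(W[2])[0]; print('wrist cam at',-R.T@W[3],'fwd',R[2],'up/right',R[0])
ang=0.082
go((440,-60,260),ang)
t=[(90,118),(352,52),(425,432),(155,490)]
c=[atz(T,(90+x/4,170+y/4),28) for x,y in t]
c=np.array(c); print(c.round(1), c.mean(0)); print('trayyaw',np.arctan2(*(c[0]-c[3])[[1,0]]),np.arctan2(*(c[1]-c[2])[[1,0]]),np.linalg.norm(c[0]-c[3]),np.linalg.norm(c[0]-c[1]))
E
```

```text
prop top (array([ 435.20722278, -278.20645373,  117.55572135]), [np.float64(0.8805149189144514), np.float64(0.8805149189142962)])
wrist cam at [155.53766393 506.9406426  384.86348431] fwd [ 0.2486527  -0.11550506 -0.96168104] up/right [4.21992239e-01 9.06599416e-01 2.21167964e-04]
t 0.65 pos [221.6 476.  248.8] rot [-1.5707 -0.     -0.4358] w 91.8 F [ 0.1 -0.2  0.3]
shift if turn last [ 424.2  -11.3 -393.7] shift after turn [ 173.8  -11.2 -552. ] turn deg [-1.000e-02 -2.967e+01  0.000e+00]
[[611.2 408.7  28. ]
 [645.7 261.7  28. ]
 [440.  216.8  28. ]
 [408.3 364.8  28. ]] [526.33176129 312.98450387  28.        ]
trayyaw 0.21352835206036716 0.2149167204208429 207.56909905106355 151.07800486022322
```

>>> send_rows:
  moves:
    - [[0, 0, 0], [0, -10, 0], 91]
    - [[0, 0, 0], [0, -10, 0], 91]
    - [[0, 0, 0], [0, -9.7, 0], 91]
    - [[14, -1, -46], [0, 0, 0], 91]
    - [[14, -1, -46], [0, 0, 0], 91]
    - [[14, -1, -46], [0, 0, 0], 91]
    - [[14, -1, -46], [0, 0, 0], 91]
    - [[14, -1, -46], [0, 0, 0], 91]
    - [[14, -1, -46], [0, 0, 0], 91]
    - [[14, -1, -46], [0, 0, 0], 91]
    - [[14, -1, -46], [0, 0, 0], 91]
    - [[14, -1, -46], [0, 0, 0], 91]
    - [[14, -1, -46], [0, 0, 0], 91]
    - [[14, -1, -46], [0, 0, 0], 91]
    - [[14, -1, -46], [0, 0, 0], 91]
    - [[0, 0, 0], [0, 0, 0], 91]

```text
time: 2.65
tool_pos: [452.0, -72.7, 262.7]
tcp_rot: [-1.57, -0.009, 0.102]
contact_force: [0.1, 0.5, 0.1]
grip_width: 90.8
```

```bash
python3 - <<'E'
from h import *
go((440,-60,260),0.082)
W=cam('wrist'); im=viewer.capture('wrist'); cv2.imwrite('pics/w1.png',im); np.save('w1.npy',np.array([*W[2],*W[3]]))
for t in ("jig_slot","blank_center"): 
    l=[(d['point'],round(d['conf'],2)) for d in spot_point('wrist',t)]; print(t,l)
    for p,c in l: print(atz(W,p,10 if t[0]=='j' else 28))
print(proj(W,[[596,-51,10],[478.4,-60.6,28],[439.7,-64,46],[517,-57.3,46]]))
T=cam('top'); print(proj(T,[[526,313,5]]),atz(T,(151.4,237.5),5))
E
```

```text
t 2.65 pos [452.  -72.7 262.7] rot [-1.5699 -0.0088  0.1023] w 90.8 F [0.1 0.5 0.1]
shift if turn last [-10.6   2.6  13.8] shift after turn [-10.9   2.7  13.6] turn deg [-0.05  1.16  0.5 ]
jig_slot [([327.3, 321.3], 0.9)]
[603.37830915 -46.58927465  10.        ]
blank_center [([440.0, 360.2], 0.87), ([330.7, 235.9], 0.79), ([472.2, 230.9], 0.72)]
[635.05382103 104.36167508  28.        ]
[482.03891538 -56.38715376  28.        ]
[459.39549557 105.54273013  28.        ]
[[324.55889945 316.00585913]
 [327.42151604 232.52214664]
 [328.62204017 201.91536328]
 [326.98710276 269.67638129]]
[[156.2838536 239.0811445]] [529.53504095 324.193689     5.        ]
```

View pics/w1.png

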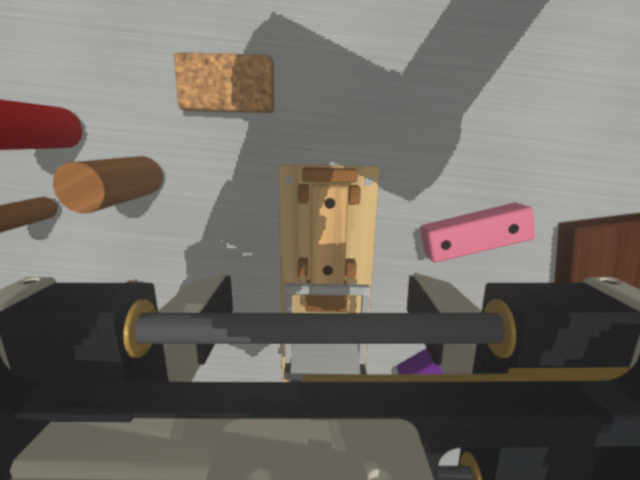

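```bash
python3 - <<'E'
from h import *
T=cam('top');S=cam('scene')
def ov(c,img,roi,k,out,s,yaw):
    im=cv2.imread(img); x0,y0,x1,y1=roi
    im=cv2.resize(im[y0:y1,x0:x1],None,fx=k,fy=k,interpolation=2)
    Rz=np.array([[np.cos(yaw),-np.sin(yaw)],[np.sin(yaw),np.cos(yaw)]])
    def P(pts):
        w=[[*(Rz@np.array(p[:2])+s),p[2]+10] for p in pts]
        q=((proj(c,w)-[x0,y0]+.5)*k-.5).round().astype(int); return q
    def L(pts,col,cl=True): cv2.polylines(im,[P(pts)],cl,col,1)
    L([(-178,-20,36),(-58,-20,36),(-58,20,36),(-178,20,36)],(0,0,255))
    L([(-22,-25,0),(-22,25,0)],(255,0,0)); L([(-22,-25,36),(-22,25,36)],(0,255,255))
    L([(2,-40,20),(2,40,20)],(0,255,0)); L([(32,-40,66),(32,40,66)],(0,255,0))
    cv2.imwrite(out,im)
s=np.array([596,-51.]);yaw=.082
ov(T,'pics/top1.png',(280,140,370,310),3.5,'pics/ot.png',s,yaw)
ov(S,'pics/scene1.png',(275,195,365,340),4,'pics/os.png',s,yaw)
E
```

```text
(no output)
```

View pics/ot.png

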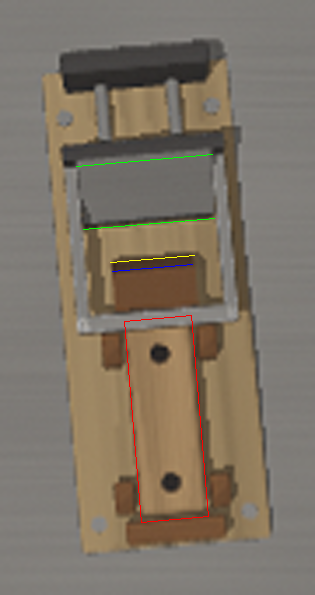

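View pics/os.png

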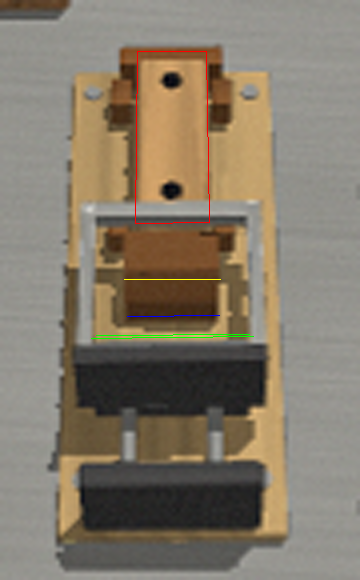

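```bash
python3 - <<'E'
from h import *
go((435.2,-278.3,200),0.082)
E
```

```text
t 2.8 pos [450.6 -69.4 262.7] rot [-1.5687 -0.0079  0.1062] w 91.0 F [-0.3  1.   0.3]
shift if turn last [ -38.    61.9 -206.2] shift after turn [ -32.5   62.7 -206.9] turn deg [-0.13  1.39  0.45]
```

>>> send_rows:
  moves:
    - [[0, 0, 0], [0, 1.4, 0.4], 72]
    - [[-6.5, 5, -41], [0, 0, 0], 72]
    - [[-6.5, 5, -41], [0, 0, 0], 72]
    - [[-6.5, 5, -41], [0, 0, 0], 72]
    - [[-6.5, 5, -41], [0, 0, 0], 72]
    - [[-6.5, 10, -41], [0, 0, 0], 72]
    - [[0, 0, 0], [0, 0, 0], 72]

```text
time: 3.68
tool_pos: [435.9, -273.6, 232.9]
tcp_rot: [-1.568, -0.002, 0.089]
contact_force: [0.1, 2.4, 0.1]
grip_width: 71.6
```

```bash
python3 - <<'E'
from h import *
go((435.2,-278.3,200),0.082)
W=cam('wrist'); im=viewer.capture('wrist'); cv2.imwrite('pics/w2.png',im); print(proj(W,[[435.2,-278.3,120]]))
E
```

```text
t 3.67 pos [ 435.9 -273.6  232.9] rot [-1.5684 -0.0019  0.0893] w 71.6 F [0.1 2.4 0.1]
shift if turn last [-1.2 32.9 -4.7] shift after turn [-1.1 32.9 -4.7] turn deg [-0.14  0.42  0.11]
[[313.28119884 239.48039265]]
```

View pics/w2.png

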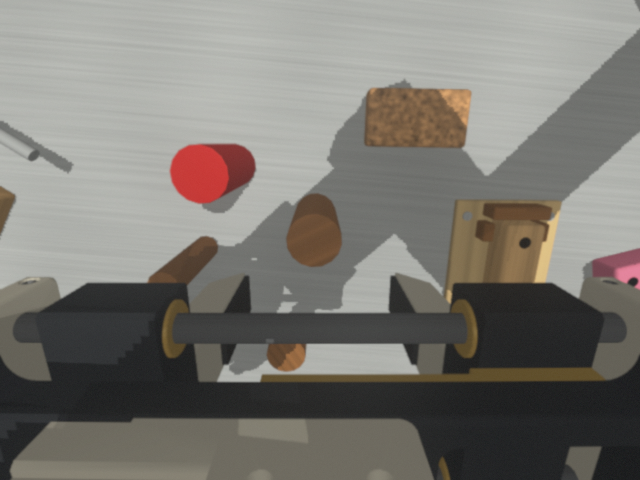

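Prop's top disc sits at (314,239), and the prediction was (313,239), so the grasp position is confirmed.

>>> send_rows:
  moves:
    - [[-1, 5, -4.5], [0, 0.4, 0], 72]
    - [[0, 10, 0], [0, 0, 0], 72]
    - [[0, 25, 0], [0, 0, 0], 72]
    - [[0, 25, 0], [0, 0, 0], 72]
    - [[0, 25, 0], [0, 0, 0], 72]
    - [[0, 20, 0], [0, 0, 0], 72]
    - [[0, 10, 0], [0, 0, 0], 72]
    - [[0, 4, 0], [0, 0, 0], 72]
    - [[0, 0, 0], [0, 0, 0], 72]

```text
time: 4.85
tool_pos: [437.8, -268.8, 105.3]
tcp_rot: [-1.568, -0.004, 0.092]
contact_force: [-0.3, 0.2, -0.3]
grip_width: 72.1
```

```bash
python3 - <<'E'
from h import *
go((435.2,-278.3,107),0.082)
E
```

```text
t 4.85 pos [ 437.8 -268.8  105.3] rot [-1.5681 -0.004   0.0917] w 72.1 F [-0.3  0.2 -0.3]
shift if turn last [-3.4 -1.7 -9.3] shift after turn [-3.3 -1.7 -9.3] turn deg [-0.15  0.56  0.23]
```

>>> send_rows:
  moves:
    - [[-3, -1, -9], [0, 0.5, 0.2], 72]
    - [[0, 0, 0], [0, 0, 0], 72]

```text
time: 5.1
tool_pos: [436.2, -279.2, 107.6]
tcp_rot: [-1.57, -0.002, 0.083]
contact_force: [-0.8, -0.1, -0.9]
grip_width: 71.9
```

```bash
python3 - <<'E'
from h import *
go((435.2,-278.3,107),0.082)
E
```

```text
t 5.1 pos [ 436.2 -279.2  107.6] rot [-1.5702 -0.0021  0.0826] w 71.9 F [-0.8 -0.1 -0.9]
shift if turn last [-0.9  0.6  1. ] shift after turn [-0.9  0.6  1. ] turn deg [-0.03  0.04  0.12]
```

Close on it, then lift.

>>> send_rows:
  moves:
    - [[-1, 0, 0.5], [0, 0, 0.1], 40]
    - [[0, 0, 0], [0, 0, 0], 40]
    - [[0, 0, 0], [0, 0, 0], 36]
    - [[0, 0, 0], [0, 0, 0], 36]
    - [[0, 0, 0], [0, 0, 0], 36]
    - [[0, -10, 0], [0, 0, 0], 36]
    - [[0, -25, 0], [0, 0, 0], 36]
    - [[0, -35, 0], [0, 0, 0], 36]
    - [[0, -40, 0], [0, 0, 0], 36]
    - [[0, -20, 0], [0, 0, 0], 36]
    - [[0, 0, 0], [0, 0, 0], 36]

```text
time: 6.48
tool_pos: [434.6, -278.5, 244.2]
tcp_rot: [-1.57, -0.0, 0.082]
contact_force: [0.2, -0.4, -2.6]
grip_width: 43.5
```

```bash
python3 - <<'E'
from h import *
go((602.5,-50,235),0.082)
E
```

```text
t 6.47 pos [ 434.6 -278.5  244.2] rot [-1.57e+00 -4.00e-04  8.23e-02] w 43.5 F [ 0.2 -0.4 -2.6]
shift if turn last [186.2   9.4 213.9] shift after turn [186.1   9.2 213.9] turn deg [-0.04  0.02  0.02]
```

>>> send_rows:
  moves:
    - [[15, 0, 18], [0, 0, 0], 36]
    - [[31, 0, 35], [0, 0, 0], 36]
    - [[31, 0, 35], [0, 0, 0], 36]
    - [[31, 0, 35], [0, 0, 0], 36]
    - [[31, 0, 35], [0, 0, 0], 36]
    - [[25, 0, 30], [0, 0, 0], 36]
    - [[12, 0, 15], [0, 0, 0], 36]
    - [[0, 0, 0], [0, 0, 0], 36]

```text
time: 7.48
tool_pos: [594.4, -55.0, 235.2]
tcp_rot: [-1.565, 0.013, 0.08]
contact_force: [-0.5, -0.1, -1.0]
grip_width: 43.1
```

```bash
python3 - <<'E'
from h import *
go((602.5,-50,235),0.082)
E
```

```text
t 7.47 pos [594.4 -55.  235.2] rot [-1.565   0.0127  0.0797] w 43.1 F [-0.5 -0.1 -1. ]
shift if turn last [8.5 0.1 4.3] shift after turn [8.5 0.2 4.3] turn deg [-0.33 -0.13 -0.73]
```

Settle, then check with all the cameras before inserting.

>>> send_rows:
  moves:
    - [[8.5, 0, 4], [-0.3, 0, -0.7], 36]
    - [[0, 0, 0], [0, 0, 0], 36]
    - [[0, 40, 0], [0, 0, 0], 36]
    - [[0, 0, 0], [0, 0, 0], 36]

```text
time: 7.98
tool_pos: [601.6, -54.1, 195.0]
tcp_rot: [-1.572, -0.0, 0.075]
contact_force: [0.3, -0.7, -1.3]
grip_width: 43.4
```

```bash
python3 - <<'E'
from h import *
go((602.5,-50,195),0.082)
S,T=cam('scene'),cam('top')
for n,r in (('scene',(260,150,380,340)),('top',(270,120,390,310))):
    im=viewer.capture(n); cv2.imwrite(f'pics/{n}3.png',im); x0,y0,x1,y1=r
    cv2.imwrite(f'pics/{n}3z.png',cv2.resize(im[y0:y1,x0:x1],None,fx=3,fy=3,interpolation=2))
    o=bot.get_obs(); p=o['tool_pos']
    print(n,[(d['point'],d['conf']) for d in spot_point(n,'prop_center')],proj(cam(n),[[p[0],p[1],p[2]-107],[p[0],p[1],p[2]-47],[p[0],p[1],p[2]+13]]))
E
```

```text
t 7.97 pos [601.6 -54.1 195. ] rot [-1.5719e+00 -1.0000e-04  7.5200e-02] w 43.4 F [ 0.3 -0.7 -1.3]
shift if turn last [ 1.3 -0.   4.1] shift after turn [ 1.3 -0.   4.1] turn deg [ 0.07 -0.39  0.01]
scene [([316.8, 247.3], 0.98), ([192.4, 190.4], 0.74)] [[315.39458227 264.22879402]
 [314.92256228 246.68385308]
 [314.39704612 227.09776994]]
top [([477.7, 300.5], 0.93), ([325.9, 192.5], 0.68)] [[323.84588993 195.18907214]
 [323.97427177 189.37636677]
 [324.11736951 182.89025464]]
```

View pics/scene3z.png

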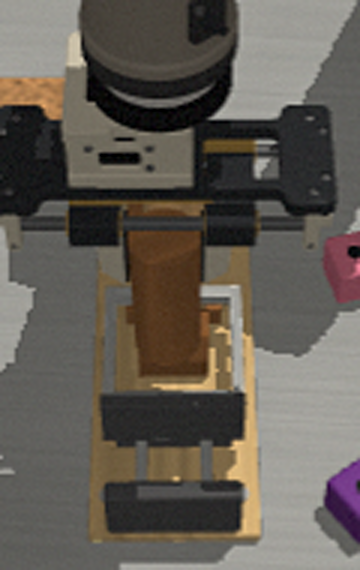

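View pics/top3z.png

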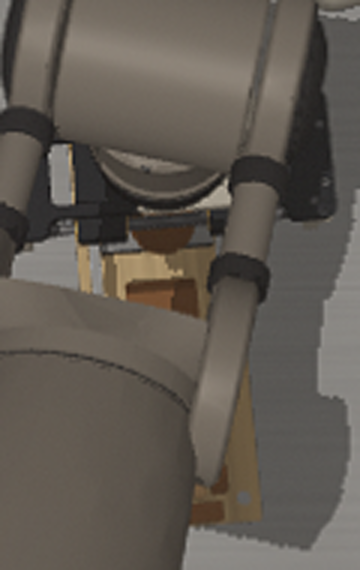

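>>> send_rows:
  moves:
    - [[1, 0, 4], [0, -0.4, 0], 36]
    - [[0, 10, 0], [0, 0, 0], 36]
    - [[0, 15, 0], [0, 0, 0], 36]
    - [[0, 0, 0], [0, 0, 0], 36]

```text
time: 8.68
tool_pos: [606.0, -49.9, 174.7]
tcp_rot: [-1.575, -0.012, 0.084]
contact_force: [-0.2, -0.1, -0.7]
grip_width: 43.1
```

```bash
python3 - <<'E'
from h import *
go((602.5,-50,117),0.082)
E
```

```text
t 8.68 pos [606.  -49.9 174.7] rot [-1.5755 -0.0122  0.0837] w 43.1 F [-0.2 -0.1 -0.7]
shift if turn last [-4.2 57.7  0.4] shift after turn [-3.5 57.7  0.1] turn deg [0.27 0.1  0.7 ]
```

>>> send_rows:
  moves:
    - [[-4, 5, 0], [0.2, 0, 0.7], 36]
    - [[0, 8, 0], [0, 0, 0], 36]
    - [[0, 10, 0], [0, 0, 0], 36]
    - [[0, 10, 0], [0, 0, 0], 36]

```text
time: 9.18
tool_pos: [601.0, -50.9, 142.9]
tcp_rot: [-1.573, 0.002, 0.084]
contact_force: [-6.6, -0.2, 11.3]
grip_width: 43.4
```

```bash
python3 - <<'E'
from h import *
go((602.5,-50,117),0.082)
E
```

```text
t 9.18 pos [601.  -50.9 142.9] rot [-1.5731e+00  1.5000e-03  8.3900e-02] w 43.4 F [-6.6 -0.2 11.3]
shift if turn last [ 1.6 25.9  0.8] shift after turn [ 1.6 25.9  0.8] turn deg [ 0.13  0.11 -0.09]
```

Pressing down the slope as expected (11 N up). Continuing.

>>> send_rows:
  moves:
    - [[1.5, 8, 0.5], [0, 0, 0], 36]
    - [[0.5, 8, 0], [0, 0, 0], 36]
    - [[0.5, 7, 0], [0, 0, 0], 36]

```text
time: 9.55
tool_pos: [605.1, -51.0, 125.2]
tcp_rot: [-1.576, -0.006, 0.084]
contact_force: [-0.8, 0.7, 12.4]
grip_width: 43.1
```

```bash
python3 - <<'E'
from h import *
go((602.5,-50,117),0.082)
E
```

```text
t 9.55 pos [605.1 -51.  125.2] rot [-1.576  -0.0059  0.0838] w 43.1 F [-0.8  0.7 12.4]
shift if turn last [-2.6  8.1  1.3] shift after turn [-2.5  8.2  1.2] turn deg [0.3  0.1  0.34]
```

>>> send_rows:
  moves:
    - [[-2, 3, 1], [0.2, 0, 0.3], 36]
    - [[0, 3, 0], [0, 0, 0], 36]
    - [[0, 3, 0], [0, 0, 0], 36]

```text
time: 9.93
tool_pos: [605.4, -51.4, 119.5]
tcp_rot: [-1.576, -0.008, 0.084]
contact_force: [-2.0, 0.8, 6.6]
grip_width: 43.3
```

```bash
python3 - <<'E'
from h import *
go((602.5,-50,117),0.082)
E
```

```text
t 9.93 pos [605.4 -51.4 119.5] rot [-1.5758 -0.0085  0.0837] w 43.3 F [-2.   0.8  6.6]
shift if turn last [-2.8  2.5  1.6] shift after turn [-2.8  2.5  1.6] turn deg [0.29 0.09 0.48]
```

>>> send_rows:
  moves:
    - [[-2, 3, 1], [0.2, 0, 0.4], 36]
    - [[0, 3, 0], [0, 0, 0], 36]

```text
time: 10.18
tool_pos: [605.9, -51.4, 118.1]
tcp_rot: [-1.575, -0.01, 0.084]
contact_force: [-5.6, 1.7, 23.7]
grip_width: 43.4
```

```bash
python3 - <<'E'
from h import *
go((602.5,-50,117),0.082)
for n,r in (('scene',(260,150,380,340)),):
    im=viewer.capture(n); cv2.imwrite(f'pics/{n}4.png',im); x0,y0,x1,y1=r
    cv2.imwrite(f'pics/{n}4z.png',cv2.resize(im[y0:y1,x0:x1],None,fx=3,fy=3,interpolation=2))
E
```

```text
t 10.18 pos [605.9 -51.4 118.1] rot [-1.5753 -0.0097  0.0835] w 43.4 F [-5.6  1.7 23.7]
shift if turn last [-3.3  1.   1.7] shift after turn [-3.3  1.1  1.7] turn deg [0.26 0.09 0.56]
```

View pics/scene4z.png

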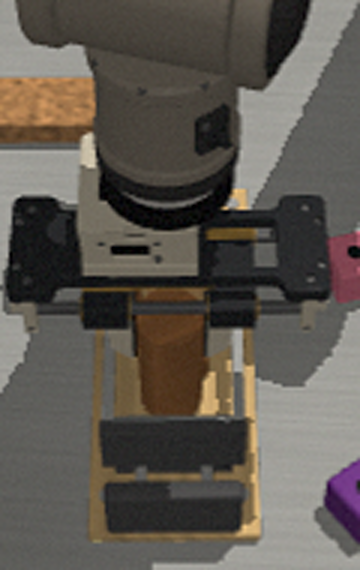

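The scene view shows the peg in the gap with the catch frame pushed back (its face is now at about (175,440) in the zoom). The force jumped to 24 N at z=118, so the foot is on the floor. Releasing.

>>> send_rows:
  moves:
    - [[0, 0, 0], [0, 0, 0], 52]
    - [[0, 0, 0], [0, 0, 0], 62]
    - [[0, 0, 0], [0, 0, 0], 75]
    - [[0, 0, 0], [0, 0, 0], 75]
    - [[0, 0, 0], [0, 0, 0], 75]

```text
time: 10.85
tool_pos: [606.1, -51.5, 117.8]
tcp_rot: [-1.575, -0.011, 0.083]
contact_force: [0.5, -0.4, 1.0]
grip_width: 74.9
```

```bash
python3 - <<'E'
from h import *
go((602.5,-50,117),0.082)
for n,r in (('scene',(260,150,380,340)),):
    im=viewer.capture(n); cv2.imwrite(f'pics/{n}5.png',im); x0,y0,x1,y1=r
    cv2.imwrite(f'pics/{n}5z.png',cv2.resize(im[y0:y1,x0:x1],None,fx=3,fy=3,interpolation=2))
E
```

```text
t 10.85 pos [606.1 -51.5 117.8] rot [-1.5755 -0.0106  0.0834] w 74.9 F [ 0.5 -0.4  1. ]
shift if turn last [-3.5  0.7  1.8] shift after turn [-3.4  0.8  1.8] turn deg [0.27 0.08 0.61]
```

View pics/scene5z.png

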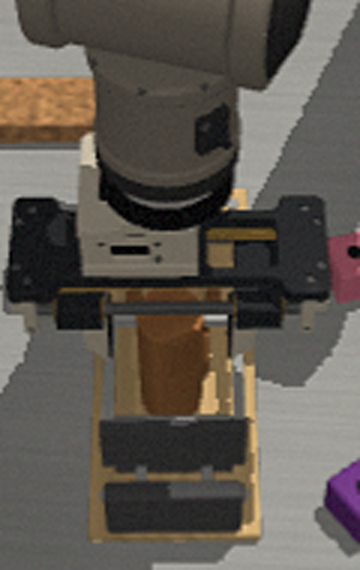

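Peg stands by itself, catch open. Retreating straight up.

>>> send_rows:
  moves:
    - [[0, -10, 0], [0, 0, 0], 75]
    - [[0, -25, 0], [0, 0, 0.5], 75]
    - [[0, -30, 0], [0, 0, 0], 75]
    - [[0, -40, 0], [0, 0, 0], 80]
    - [[0, -20, 0], [0, 0, 0], 80]
    - [[0, 0, 0], [0, 0, 0], 80]

```text
time: 11.65
tool_pos: [605.6, -50.9, 249.6]
tcp_rot: [-1.576, -0.003, 0.083]
contact_force: [-0.0, 0.4, 0.2]
grip_width: 79.8
```

```bash
python3 - <<'E'
from h import *
go((482.5,-60,240),0.082)
for n,r in (('scene',(260,150,380,340)),('top',(270,120,390,310))):
    im=viewer.capture(n); cv2.imwrite(f'pics/{n}6.png',im); x0,y0,x1,y1=r
    cv2.imwrite(f'pics/{n}6z.png',cv2.resize(im[y0:y1,x0:x1],None,fx=3,fy=3,interpolation=2))
E
```

```text
t 11.65 pos [605.6 -50.9 249.6] rot [-1.576  -0.0034  0.0834] w 79.8 F [-0.   0.4  0.2]
shift if turn last [-123.5    9.2    1.2] shift after turn [-123.4    9.6    1. ] turn deg [0.3  0.08 0.19]
```

View pics/scene6z.png

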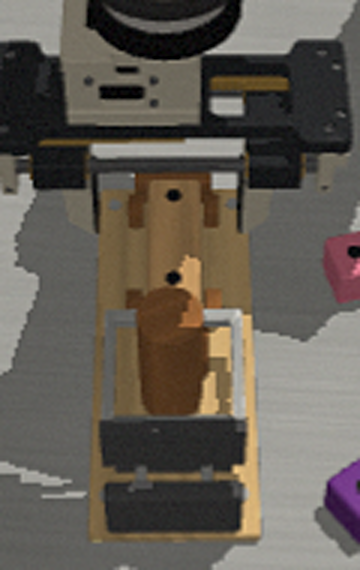

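Peg upright in the gap at zoom (172,350), the catch is well open, and the blank is still in its nest. Moving over the blank.

>>> send_rows:
  moves:
    - [[-20, 0, 0], [0.3, 0, 0.2], 80]
    - [[-40, 0, 0], [0, 0, 0], 80]
    - [[-35, 0, 0], [0, 0, 0], 80]
    - [[-18, 0, 0], [0, 0, 0], 80]
    - [[-8, 0, 0], [0, 0, 0], 80]
    - [[0, 0, 0], [0, 0, 0], 80]

```text
time: 12.5
tool_pos: [477.7, -60.2, 240.2]
tcp_rot: [-1.565, 0.017, 0.083]
contact_force: [-0.3, 0.1, -0.3]
grip_width: 79.9
```

```bash
python3 - <<'E'
from h import *
go((482,-60,150),0.082)
W=cam('wrist'); im=viewer.capture('wrist'); cv2.imwrite('pics/w7.png',im)
print([(d['point'],round(d['conf'],2),atz(W,d['point'],28).round(1)) for d in spot_point('wrist','blank_center')])
print([(d['point'],round(d['conf'],2)) for d in spot_point('wrist','prop_center')])
y=.082;Rz=np.array([[np.cos(y),-np.sin(y)],[np.sin(y),np.cos(y)]])
q=proj(W,[[*(Rz@np.array(p)+[482.5,-60]),46] for p in [(-60,-20),(60,-20),(60,20),(-60,20)]])
cv2.polylines(im,[q.round().astype(int)],True,(0,0,255),1); cv2.imwrite('pics/w7o.png',im)
im=viewer.capture('top'); cv2.imwrite('pics/top7.png',im)
E
```

```text
t 12.5 pos [477.7 -60.2 240.2] rot [-1.5649  0.0169  0.0834] w 79.9 F [-0.3  0.1 -0.3]
shift if turn last [ 5.8 90.1 -0.7] shift after turn [ 4.3 90.2 -0.1] turn deg [-0.34  0.08 -0.97]
[([318.6, 225.2], 0.91, array([485.4, -59.4,  28. ])), ([473.9, 213.1], 0.83, array([458.5, 105.3,  28. ]))]
[([315.4, 344.0], 0.65)]
```

View pics/w7o.png

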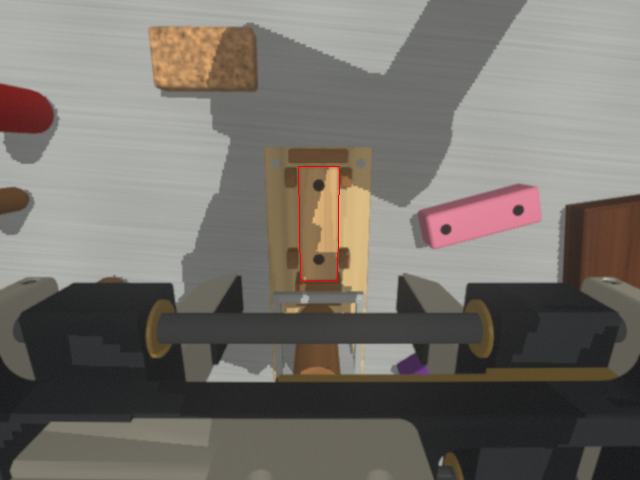

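View pics/top7.png

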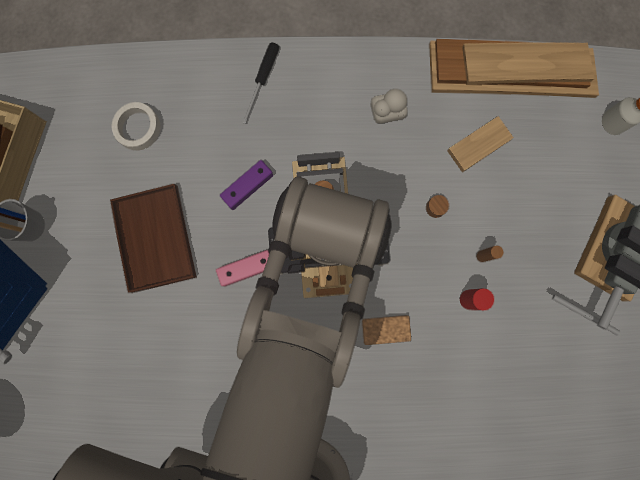

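The model outline of the blank, centred at (482.5,-60), fits the wrist image (rows 166–282). The lip, near row 297, is clear of the blank's end. Descending.

>>> send_rows:
  moves:
    - [[4, 0, 0], [-0.3, 0, -1], 66]
    - [[0, 30, 0], [0, 0, 0], 66]
    - [[0, 40, 0], [0, 0, 0], 66]
    - [[0, 35, 0], [0, 0, 0], 66]
    - [[0, 20, 0], [0, 0, 0], 66]
    - [[0, 0, 0], [0, 0, 0], 66]

```text
time: 13.45
tool_pos: [487.2, -59.9, 112.4]
tcp_rot: [-1.573, -0.01, 0.085]
contact_force: [0.4, 0.8, -0.1]
grip_width: 66.6
```

```bash
python3 - <<'E'
from h import *
go((482.5,-60,40),0.082)
E
```

```text
t 13.45 pos [487.2 -59.9 112.4] rot [-1.5729 -0.0096  0.0848] w 66.6 F [ 0.4  0.8 -0.1]
shift if turn last [-5.4 72.3  0.4] shift after turn [-4.7 72.4  0.3] turn deg [0.12 0.16 0.55]
```

>>> send_rows:
  moves:
    - [[-5, 10, 0], [0.1, 0.2, 0.5], 66]
    - [[0, 25, 0], [0, 0, 0], 66]
    - [[0, 20, 0], [0, 0, 0], 66]
    - [[0, 10, 0], [0, 0, 0], 66]
    - [[0, 0, 0], [0, 0, 0], 66]

```text
time: 14.08
tool_pos: [484.8, -61.1, 48.3]
tcp_rot: [-1.574, -0.007, 0.081]
contact_force: [-0.0, -0.1, 0.5]
grip_width: 66.0
```

```bash
python3 - <<'E'
from h import *
go((482.5,-60,39),0.082)
E
```

```text
t 14.07 pos [484.8 -61.1  48.3] rot [-1.5739 -0.0074  0.081 ] w 66.0 F [-0.  -0.1  0.5]
shift if turn last [-2.3  9.3  1.3] shift after turn [-2.2  9.3  1.3] turn deg [ 0.18 -0.06  0.42]
```

>>> send_rows:
  moves:
    - [[-2, 9, 1], [0.2, 0, 0.4], 66]
    - [[0, 0, 0], [0, 0, 0], 66]

```text
time: 14.32
tool_pos: [483.4, -60.5, 39.9]
tcp_rot: [-1.571, -0.002, 0.081]
contact_force: [0.5, 0.4, -0.4]
grip_width: 66.0
```

```bash
python3 - <<'E'
from h import *
go((482.5,-60,39),0.082)
E
```

```text
t 14.32 pos [483.4 -60.5  39.9] rot [-1.5709 -0.002   0.081 ] w 66.0 F [ 0.5  0.4 -0.4]
shift if turn last [-0.9  0.9  0.6] shift after turn [-0.9  0.9  0.6] turn deg [ 0.01 -0.06  0.11]
```

>>> send_rows:
  moves:
    - [[-0.5, 0, 0.5], [0, 0, 0], 45]
    - [[0, 0, 0], [0, 0, 0], 38]
    - [[0, 0, 0], [0, 0, 0], 34]
    - [[0, 0, 0], [0, 0, 0], 34]
    - [[0, 0, 0], [0, 0, 0], 34]
    - [[0, -5, 0], [0, 0, 0], 34]
    - [[0, -8, 0], [0, 0, 0], 34]

```text
time: 15.2
tool_pos: [482.8, -60.0, 53.8]
tcp_rot: [-1.571, -0.002, 0.081]
contact_force: [0.3, -0.5, -1.3]
grip_width: 39.7
```

```bash
python3 - <<'E'
from h import *
go((482.5,-60,150),0.082)
E
```

```text
t 15.2 pos [482.8 -60.   53.8] rot [-1.5709 -0.0019  0.0811] w 39.7 F [ 0.3 -0.5 -1.3]
shift if turn last [ -0.1 -96.2  -0. ] shift after turn [ -0.3 -96.2  -0. ] turn deg [ 0.01 -0.05  0.11]
```

Lifting freely: only the blank's weight shows in the force. Continuing straight up.

>>> send_rows:
  moves:
    - [[0, -12, 0], [0, 0, 0], 34]
    - [[0, -20, 0], [0, 0, 0], 34]
    - [[0, -25, 0], [0, 0, 0], 34]
    - [[0, -25, 0], [0, 0, 0], 34]
    - [[0, -15, 0], [0, 0, 0], 34]
    - [[0, 0, 0], [0, 0, 0], 34]

```text
time: 15.95
tool_pos: [483.1, -60.1, 159.0]
tcp_rot: [-1.573, -0.007, 0.081]
contact_force: [-0.2, -0.9, -1.2]
grip_width: 39.7
```

```bash
python3 - <<'E'
from h import *
go((527,317,150),0.214)
for n in ('scene',):
    im=viewer.capture(n); cv2.imwrite(f'pics/{n}8.png',im)
E
```

```text
t 15.95 pos [483.1 -60.1 159. ] rot [-1.5727 -0.0066  0.0811] w 39.7 F [-0.2 -0.9 -1.2]
shift if turn last [ 74.3   8.8 372.3] shift after turn [123.    9.  359.2] turn deg [ 0.13 -7.61  0.37]
```

View pics/scene8.png

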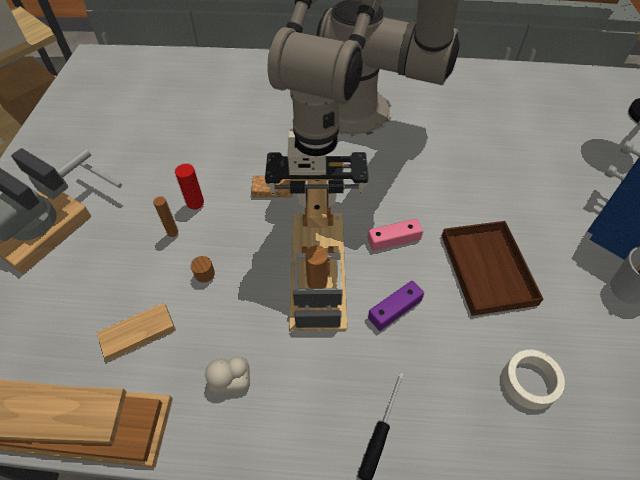

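>>> send_rows:
  moves:
    - [[0, 0, 15], [0.1, 0, 0.4], 34]
    - [[0, 0, 35], [0, 0, 0], 34]
    - [[0, 0, 42], [0, 0, 0], 34]
    - [[12, 0, 42], [0, 0, 0], 34]
    - [[12, 0, 42], [0, 0, 0], 34]
    - [[12, 0, 42], [0, 0, 0], 34]
    - [[12, 0, 42], [0, 0, 0], 34]
    - [[12, 0, 42], [0, 0, 0], 34]
    - [[12, 0, 30], [0, 0, 0], 34]
    - [[0, 0, 20], [0, 0, 0], 34]
    - [[0, 0, 0], [0, 0, 0], 34]

```text
time: 17.38
tool_pos: [517.9, 315.3, 148.2]
tcp_rot: [-1.571, 0.023, 0.082]
contact_force: [-0.1, 0.3, -1.6]
grip_width: 39.7
```

```bash
python3 - <<'E'
from h import *
go((527,317,150),0.214)
E
```

```text
t 17.38 pos [517.9 315.3 148.2] rot [-1.5713  0.0232  0.0817] w 39.7 F [-0.1  0.3 -1.6]
shift if turn last [ 9.2 -2.   1. ] shift after turn [ 9.3 -1.8 -0.3] turn deg [-0.06 -7.58 -1.33]
```

>>> send_rows:
  moves:
    - [[8, 0, 0], [0, -7.5, -1.3], 34]
    - [[0, 0, 0], [0, 0, 0], 34]
    - [[0, 25, 0], [0, 0, 0], 34]
    - [[0, 30, 0], [0, 0, 0], 34]
    - [[0, 20, 0], [0, 0, 0], 34]
    - [[0, 0, 0], [0, 0, 0], 34]

```text
time: 18.12
tool_pos: [523.0, 311.0, 71.0]
tcp_rot: [-1.572, 0.006, 0.199]
contact_force: [-0.7, -0.7, 0.1]
grip_width: 39.9
```

```bash
python3 - <<'E'
from h import *
go((527,317,40),0.214)
im=viewer.capture('scene'); cv2.imwrite('pics/s9.png',cv2.resize(im[180:340,410:570],None,fx=3.5,fy=3.5))
E
```

```text
t 18.12 pos [523. 311.  71.] rot [-1.5719  0.0062  0.1991] w 39.9 F [-0.7 -0.7  0.1]
shift if turn last [ 5.3 31.   5.2] shift after turn [ 5.2 31.   5.1] turn deg [ 0.06 -0.86 -0.36]
```

View pics/s9.png

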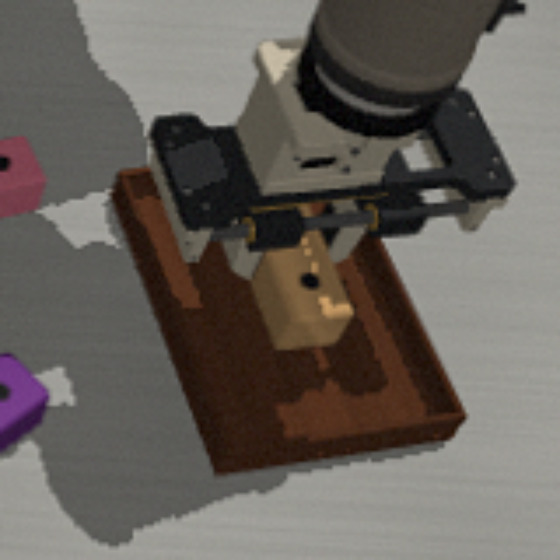

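The blank is inside the tray outline, roughly centred. Lowering to touch.

>>> send_rows:
  moves:
    - [[4, 8, 4], [0, -0.8, -0.4], 34]
    - [[0, 12, 0], [0, 0, 0], 34]
    - [[0, 6, 0], [0, 0, 0], 34]
    - [[0, 3, 0], [0, 0, 0], 34]
    - [[0, 0, 0], [0, 0, 0], 34]

```text
time: 18.8
tool_pos: [528.2, 316.5, 43.5]
tcp_rot: [-1.571, -0.007, 0.212]
contact_force: [1.2, -0.2, -1.4]
grip_width: 39.8
```

```bash
python3 - <<'E'
from h import *
go((527,317,35),0.214)
E
```

```text
t 18.8 pos [528.2 316.5  43.5] rot [-1.5708 -0.0066  0.2123] w 39.8 F [ 1.2 -0.2 -1.4]
shift if turn last [-1.1  8.5  0.7] shift after turn [-1.1  8.5  0.7] turn deg [-0.   -0.1   0.38]
```

>>> send_rows:
  moves:
    - [[-1, 4, 0], [0, 0, 0.4], 34]
    - [[0, 3, 0], [0, 0, 0], 34]
    - [[0, 2, 0], [0, 0, 0], 34]
    - [[0, 1, 0], [0, 0, 0], 34]

```text
time: 19.3
tool_pos: [527.5, 316.5, 35.7]
tcp_rot: [-1.571, -0.001, 0.212]
contact_force: [-3.7, -1.8, 7.1]
grip_width: 39.6
```

Contact with the floor (7 N at z=35.7). Opening only to 62 mm, to clear the tray walls, then going up.

>>> send_rows:
  moves:
    - [[0, 0, 0], [0, 0, 0], 48]
    - [[0, 0, 0], [0, 0, 0], 58]
    - [[0, 0, 0], [0, 0, 0], 62]
    - [[0, 0, 0], [0, 0, 0], 62]
    - [[0, -12, 0], [0, 0, 0], 62]
    - [[0, -25, 0], [0, 0, 0], 62]
    - [[0, -40, 0], [0, 0, 0], 62]
    - [[0, -50, 0], [0, 0, 0], 62]
    - [[0, -50, 0], [0, 0, 0], 62]
    - [[0, 0, 0], [0, 0, 0], 62]
    - [[0, 0, 0], [0, 0, 0], 62]

```text
time: 20.68
tool_pos: [527.5, 316.4, 222.4]
tcp_rot: [-1.57, -0.004, 0.212]
contact_force: [0.7, -0.4, -1.2]
grip_width: 62.4
```

```bash
python3 - <<'E'
from h import *
go((527,317,200),0.214)
d={}
for n in ('scene','top'):
    im=viewer.capture(n); cv2.imwrite(f'pics/{n}10.png',im)
    for t in ('blank_center','prop_center'): print(n,t,[(d['point'],round(d['conf'],2)) for d in spot_point(n,t)])
E
```

```text
t 20.68 pos [527.5 316.4 222.4] rot [-1.5699 -0.0041  0.2123] w 62.4 F [ 0.7 -0.4 -1.2]
shift if turn last [-0.4 22.4  0.7] shift after turn [-0.3 22.4  0.7] turn deg [-0.05 -0.1   0.23]
scene blank_center [([394.5, 307.9], 0.73), ([392.7, 236.7], 0.72), ([488.2, 259.8], 0.59)]
scene prop_center [([191.6, 186.7], 0.71), ([316.9, 268.1], 0.65)]
top blank_center [([245.4, 269.1], 0.72), ([244.7, 182.8], 0.67)]
top prop_center [([324.5, 199.4], 0.97), ([473.8, 300.5], 0.79), ([323.0, 204.3], 0.58)]
```

View pics/scene10.png

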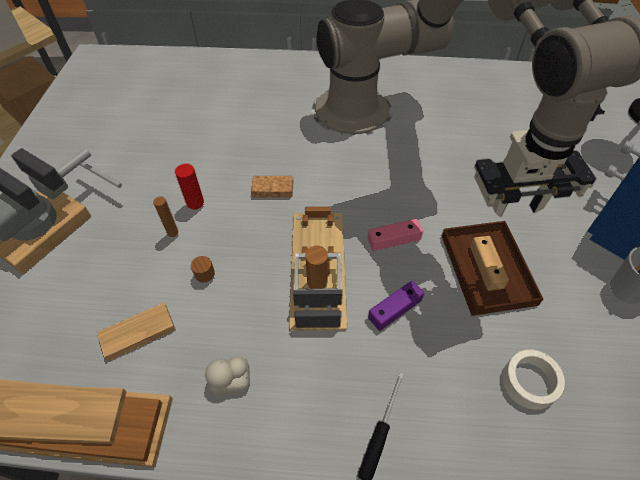

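View pics/top10.png

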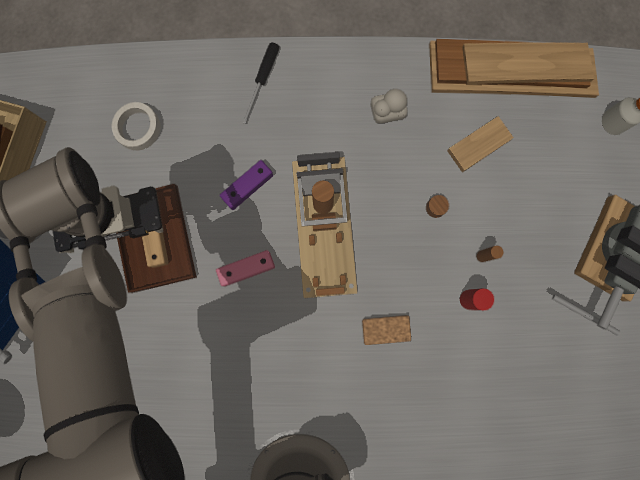

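The blank lies in the tray (scene 488,262), the peg stands in the gap (317,268), the catch is open and the gripper is clear. A final numeric check, then I hand in.

```bash
python3 - <<'E'
from h import *
S,T=cam('scene'),cam('top')
print(tri([(S,(316.9,268.1)),(T,(324.5,199.4))]), atz(S,(488.2,261),23))
bot.close_job()
E
```

```text
(array([599.45907798, -53.89704438,  70.81540553]), [np.float64(1.8401310580724466), np.float64(1.8401310580724541)]) [524.17472625 315.2248189   23.        ]
the job is handed in; nothing more can be done
```

The job is done and handed in at about 21 s of the 67 s allowed. The interface gives no verdict, so success rests on my own checks below.

**What I did**
- I gripped the thick tall peg near its top and pressed it straight down into the gap. The force jumped to about 24 N when the foot reached the floor.
- I let go. The peg stayed upright and the catch stayed open, with the blank still in its nest.
- I lifted the blank straight up. Only its weight showed in the force, so nothing was forced against the catch.
- I lowered the blank into the tray until it touched (7 N), released it there and moved the gripper clear.

**Last checks**
- **Peg:** the two-view fix puts its centre at (599, -54, 71) mm. That is about 4 mm from my slot estimate of (600.5, -50) and at the right height. It looks upright, with the catch clearly open.
- **Blank:** it lies flat at about (524, 315) mm, within about 4 mm of my estimates of the tray centre.
- **Robot:** it is well clear, touching nothing.

**Where measurements disagreed**
- **Slot point:** the network put it at x ≈ 603 mm, while the blank's holes implied 596. I used 600.5, from overlaying the jig's geometry on the pictures, and pressed the peg in at about 603–606.
- **Tray centre:** the network and the tray's corners differed by about 12 mm in y, well inside the margin.
- **Blank after placing:** in the last top view the arm hid part of it and the network missed it. Its final position comes from the scene camera alone.
- **Catch opening:** I judged it only from the pictures and did not measure it.

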